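# Open the push-and-turn cleaner bottle

## Task

Open the cleaner bottle with the orange safety cap: push the cap down against its spring, keep it down while twisting it counter-clockwise (seen from above) about a fifth of a turn, then lift it straight off. Finish while still holding the cap in the gripper, level and directly above the open mouth with about 5 cm of clear space below it. Leave the grey-capped bottle alone and do not disturb the other things on the table.

Things in the scene. Friction and masses are not known exactly. Their poses are not given: they have to be found in the camera images.
- safety_cap: Round ribbed orange push-and-turn cap, 53 mm across, 34 mm tall, about 40 g, upright on the bottle, its top 162 mm above the table at the start; origin at the centre of its lower rim, z up its axis. Grip it across the sides in its upper half, at any yaw (it is round). About 2.5 mm of sideways play on the neck.
- cleaner_bottle: White bottle, 74 mm across, yellow band, fixed in a 110 x 110 mm wooden cradle screwed to the table; it cannot move. Origin on the table under its axis, z up. The shoulder slopes from 37 mm radius at height 92 mm to 22 mm radius at 120 mm; the cap's lower rim starts at height 128 mm. At the start the cap's two inner lugs lie along the bottle's x axis, within 5 degrees.
- mouth (a point): Centre of the cleaner bottle's mouth, on its axis, 142 mm above the table, inside the cap at the start. Ledges on the neck hold the cap's lugs: held down, the cap turns counter-clockwise seen from above and is free to lift from 52 to 82 degrees (best about 67) past its starting angle; an end stop blocks more. Some 8 degrees of play when locked.
- other_bottle: Second bottle of the same shape and size in the same kind of fixed cradle, with a grey cap that does not move. To be left alone. Origin on the table under its axis.
- oring_tin: Round open grey tin of O-rings, 68 mm across, 22 mm tall, loose bystander; origin at the centre of its underside.
- screwdriver: Red-handled screwdriver, 215 mm long, lying loose, bystander; origin at its middle, underside.
- marker: Dark blue marker pen, 131 mm long, lying loose, bystander; origin at its middle, underside.
- tape_roll: Roll of brown tape, 100 mm across, 48 mm tall, loose bystander; origin at the centre of its underside.
- liner (a joint): Grey spring liner, 18 mm across, in the mouth, that pushes the cap up; value in m, 0 at the start, grows as the cap is pressed. The cap must go down at least 4 mm before it can turn and goes down at most 7 mm; the push is about 3 N at the start, 7 N at 4 mm, 10 N at 7 mm.
Things that resemble listed ones, but are neither listed nor needed, are in the scene too. Of the things like the safety_cap, leave any that is green or pink; of the rest the smaller one is meant.

How it is judged:
By the outcome, as a careful person would: the job done as asked, in the order asked, and still so for the second after the job is handed in, while the arm keeps its last pose, push and grip.
It also fails if it takes over 35 s, if anything falls off the work surface, if the arm or the gripper's body presses on something with over 40 N, if the wrist force passes 120 N, or if a joint passes its speed limit or range.

## Robot

A 6-joint arm with a two-finger parallel gripper is mounted at the origin on the work surface; the furniture and walls round the work are solid. World frame = base frame: x ahead of the robot, y to its left, z up, the work surface at z = 0. Lengths are in m, angles in rad, forces in N, time in s.
With the tool pointing down it reaches from about 0.2 to 0.875 m from the base axis. Payload 3.4 kg.
Tool frame: the origin (TCP) lies at the very end of the fingers, on their centre line; the grasp point (between the pads) lies 19 mm behind it; z points along the fingers, y is the direction in which the jaws open and shut (so a half turn about z gives the same grasp; the last joint's range is limited). The gripper opens to 94 mm and grips with 3 to 60 N. Pads are 16 mm wide; open, the fingers measure 119 mm over their backs; the gripper's body (75 mm by 177 mm) begins 78 mm behind the grasp point.
Start: joints at [-1.458, 0.276, 1.505, -0, 1.361, -0.121], TCP at [0.133, -0.559, 0.205] pointing down, gripper open.
Joint ranges: [-2.89, 2.89], [-0.75, 2.08], [0.22, 2.7], [-1.18, 4.32], [0.11, 2.71], [-2.7, 2.7]. Speed limits (rad/s): [2.57, 2.57, 3.14, 3.14, 3.14, 3.14].

## Interface

Orientations are given as a unit quaternion [w, x, y, z].
In Python, from plant import ctrl gives the robot as it stands. The module is installed in compiled form; this text tells all that it offers.
- The arm moves only by the shell command python3 -m inch 'ROWS' [FORCE]. ROWS is JSON, a list of rows, each a list of 7 numbers: the closure, from -1 (fully open) to 1 (shut), so that 0 is half open, then the shift along the tool's x, y, z in m, then the turn, a rotation vector about the tool's x, y, z in units of 6 degrees (1.0 is 6 degrees). In form: [[grip, dx, dy, dz, rx, ry, rz], ...]. A call has 1 to 10 rows; each row is the pose to reach, as a shift and turn from the pose commanded when the call began, along the tool's axes at that moment; what a row does not reach only later rows make up. A row lasts 1/8 s, in which the tool goes at most 62.5 mm and 10.7 degrees, less where a joint would pass 70% of its speed; a pose out of reach is approached as far as the arm can. A call with a gripper value outside its range is refused whole. The fingers move at their own pace and stop on an object; FORCE is the grip in N (left out, the last holds). Time passes only in rows, so rows that repeat a pose let the fingers close. It gives the time, the measured TCP pose, the force and the opening at its end, in the units of the state.
- ctrl.sense(): the state, without advancing time (a new reading comes with each control period).
- ctrl.get_image(name): name is "scene" or "top" or "wrist"; returns (picture, depth): 480x640x3 uint8, red, green, blue; 480x640 float32, m along the optical axis (not along the pixel's ray), 0 where there is no reading.
- ctrl.camera_model(name): a dict with "camera_matrix" (3x3 intrinsics, pixels), "dist" ([k1, k2, p1, p2, k3] as OpenCV has them; the pictures are not rectified), "origin" and "attitude" of the camera in the world; the wrist camera has in their place "mount" (4x4, takes a point from camera to tool coordinates, whose origin is the TCP and whose axes are the flange's). Camera axes: x right, y down, z forward; pixel columns grow to the right and rows downward; lengths in m; the calibration is good to about 2 mm. A picture is of the moment at which its call begins: read the wrist's pose just before it. camera_model takes no time and is no camera call.
- ctrl.close_job(): hands the job in, once; it reports no verdict.
The state is a dict: "clock": time; "qpos": joint angles; "qvel": joint speeds; "joint_efforts": joint torques, N m; "tcp_pos": TCP position; "ee_rot": TCP orientation; "ft_force": force on the tool from outside, world axes, zero at the start; "torque": the same for the moment, N m; "width": finger opening in m.
Only numpy, scipy, OpenCV 4.12 (cv2) and the standard library are available. Lean on these libraries where they do the work, as an engineer would, in place of code of your own. Each camera call takes 0.05 s, during which the arm holds its last target.

## Working session

There is one attempt and no reset: what is moved stays moved. The work goes in short steps, Python scripts to look and compute and a shell command to move; the robot and the scene stay as the last step left them, time stands still between calls to the robot, and variables do not carry over. Pictures are saved under pics/ and viewed, and the job is handed in when it is done.

```bash
mkdir -p pics; python3 - <<'E'
from plant import ctrl
import cv2,numpy as np
s=ctrl.sense()
print({k:np.round(v,4).tolist() for k,v in s.items()})
for n in("scene","top"):
    im,d=ctrl.get_image(n); cv2.imwrite(f"pics/{n}0.png",im[...,::-1]); np.savez(f"{n}0.npz",im=im,d=d)
    m=ctrl.camera_model(n);print(n,{k:np.round(v,4).tolist() for k,v in m.items()})
m=ctrl.camera_model("wrist");print({k:np.round(v,4).tolist() for k,v in m.items()})
E
```

```text
{'clock': 0.0, 'qpos': [-1.458, 0.2766, 1.5061, -0.0, 1.3607, -0.121], 'qvel': [0.0001, -0.0008, 0.0017, -0.0009, -0.0002, -0.0002], 'joint_efforts': [0.0006, -40.4582, -23.7232, 0.0706, 0.0345, -0.0001], 'tcp_pos': [0.1331, -0.5588, 0.2046], 'ee_rot': [-0.0009, 0.9932, 0.1166, 0.0], 'ft_force': [-0.1898, -0.6916, 1.0217], 'torque': [0.0243, -0.039, 0.0232], 'width': 0.0942}
scene {'camera_matrix': [[486.234, 0.0, 316.3518], [0.0, 486.234, 237.4512], [0.0, 0.0, 1.0]], 'dist': [-0.047, 0.0, 0.0, 0.0, 0.0], 'origin': [-0.346, 0.7077, 0.7044], 'attitude': [0.2319, -0.3508, 0.7727, -0.4754]}
top {'camera_matrix': [[540.2649, 0.0, 323.6732], [0.0, 540.2649, 246.2138], [0.0, 0.0, 1.0]], 'dist': [0.0179, 0.0, 0.0, 0.0, 0.0], 'origin': [0.4082, -0.0476, 1.2997], 'attitude': [-0.0534, 0.7116, -0.6977, 0.0627]}
{'camera_matrix': [[432.0185, 0.0, 320.5093], [0.0, 432.0185, 235.9131], [0.0, 0.0, 1.0]], 'dist': [-0.0646, 0.0, 0.0, 0.0, 0.0], 'mount': [[0.0008, -0.9726, -0.2326, 0.0672], [1.0, 0.0009, -0.0003, 0.0003], [0.0005, -0.2326, 0.9726, -0.1783], [0.0, 0.0, 0.0, 1.0]]}
```

View pics/scene0.png

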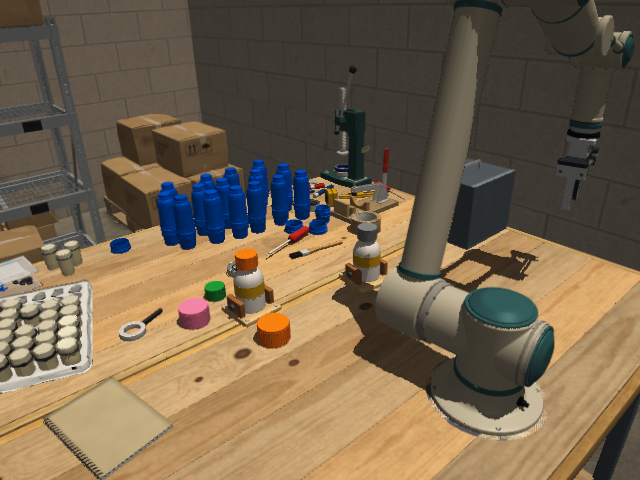

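View pics/top0.png

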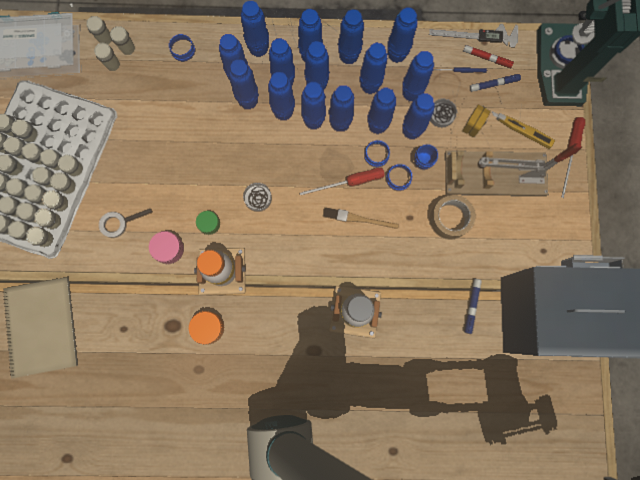

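The two orange candidates are the cap on the bottle at top (210,263) and scene (246,260), and a loose, wider orange lid at top (205,327) and scene (273,330). The pink lid at top (166,247) and the green lid at top (207,222) are excluded by colour. The smaller orange one, on the yellow-band bottle, is the target. Next I'll measure it and take a close crop.

```bash
cat >h.py <<'E'
import cv2,numpy as np
from scipy.spatial.transform import Rotation as R
from plant import ctrl
def pose(n,s=None):
    m=ctrl.camera_model(n)
    if n!="wrist":
        q=m["attitude"];return np.array(m["origin"]),R.from_quat([q[1],q[2],q[3],q[0]]).as_matrix()
    q=s["ee_rot"];Rt=R.from_quat([q[1],q[2],q[3],q[0]]).as_matrix();M=np.array(m["mount"])
    return np.array(s["tcp_pos"])+Rt@M[:3,3],Rt@M[:3,:3]
def ray(n,uv,s=None):
    m=ctrl.camera_model(n);o,A=pose(n,s)
    p=cv2.undistortPoints(np.array(uv,float).reshape(-1,1,2),np.array(m["camera_matrix"]),np.array(m["dist"])).reshape(-1,2)
    return o,np.c_[p,np.ones(len(p))]@A.T
def onplane(n,uv,z,s=None):
    o,d=ray(n,uv,s);return o+d*((z-o[2])/d[:,2])[:,None]
def orange(im):
    h=cv2.cvtColor(im,cv2.COLOR_RGB2HSV);return cv2.inRange(h,(8,190,120),(16,255,255))
def cloud(n,d,mask,s=None):
    v,u=np.nonzero((mask>0)&(d>0));o,r=ray(n,np.c_[u,v],s);return o+r*d[v,u][:,None]
E
python3 - <<'E'
from h import *
for n in("top","scene"):
    z=np.load(n+"0.npz");m=orange(z["im"]);c,_,st,ce=0,*cv2.connectedComponentsWithStats(m)[1:]
    lab=_
    for i in range(1,len(st)):
        if st[i,4]<60: continue
        P=cloud(n,z["d"],lab==i);t=P[P[:,2]>np.percentile(P[:,2],98)-.006]
        cc,r=cv2.minEnclosingCircle(t[:,:2].astype(np.float32))
        print(n,st[i],ce[i].round(1),"zmax",P[:,2].max().round(4),"circ",np.round(cc,4),round(r,4),"mean",t.mean(0).round(4))
z=np.load("top0.npz")["im"][200:360,130:290];cv2.imwrite("pics/crop_top.png",cv2.resize(z,(560,560))[...,::-1])
z=np.load("scene0.npz")["im"][230:360,160:310];cv2.imwrite("pics/crop_scene.png",cv2.resize(z,(600,520))[...,::-1])
E
```

```text
scene [235 249  23  22 333] [247.8 257.9] zmax 0.165 circ [0.5553 0.1817] 0.0285 mean [0.5544 0.1833 0.1619]
scene [257 313  33  35 796] [275.4 327.7] zmax 0.0503 circ [0.4209 0.2086] 0.0391 mean [0.42   0.2099 0.0472]
```

View pics/crop_top.png

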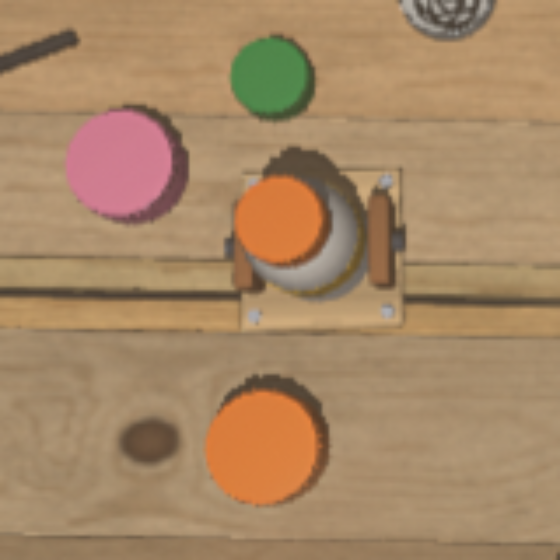

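View pics/crop_scene.png

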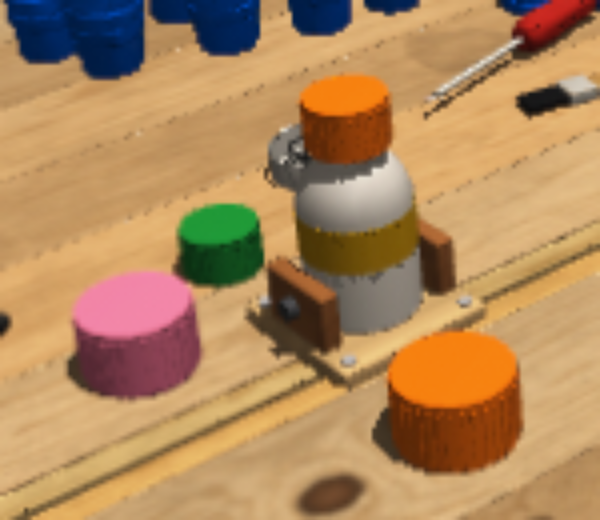

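The crops show the smaller orange cap on the yellow-band bottle at top (210,263), with the wide loose orange lid at (205,327). So the cap on the bottle is the one. I'll fix the mask for the top view.

```bash
sed -i 's/(8,190,120),(16/(5,165,110),(17/' h.py
python3 - <<'E'
from h import *
z=np.load("top0.npz");print(cv2.cvtColor(z["im"],cv2.COLOR_RGB2HSV)[263,210])
m=orange(z["im"]);_,lab,st,ce=cv2.connectedComponentsWithStats(m)
for i in range(1,len(st)):
    if st[i,4]<200: continue
    for zz in(.162,.05): 
        ct=cv2.findContours((lab==i).astype(np.uint8),0,1)[0][0].reshape(-1,2)
        P=onplane("top",ct,zz);cc,r=cv2.minEnclosingCircle(P[:,:2].astype(np.float32));print(st[i],ce[i].round(1),zz,onplane("top",ce[i],zz).round(4),np.round(cc,4),round(r,4))
s=ctrl.sense();q=s["ee_rot"];A=R.from_quat([q[1],q[2],q[3],q[0]]).as_matrix();print(A.round(3))
E
```

```text
[ 12 184 216]
[197 250  26  25 499] [209.5 262.4] 0.162 [[0.5572 0.18   0.162 ]] [0.5567 0.1795] 0.0277
[197 250  26  25 499] [209.5 262.4] 0.05 [[0.5719 0.2024 0.05  ]] [0.5713 0.2019] 0.0304
[189 311  33  33 815] [204.5 327.1] 0.162 [[0.4219 0.1831 0.162 ]] [0.4221 0.1826] 0.034
[189 311  33  33 815] [204.5 327.1] 0.05 [[0.4232 0.2059 0.05  ]] [0.4235 0.2053] 0.0373
[[ 0.973  0.232 -0.   ]
 [ 0.232 -0.973  0.002]
 [ 0.    -0.002 -1.   ]]
```

```bash
python3 - <<'E'
from h import *
z=np.load("top0.npz");P=cloud("top",z["d"],np.ones((480,640)))
a=np.array([.133,-.559]);b=np.array([.5565,.18]);L=np.linalg.norm(b-a);u=(b-a)/L
q=P[:,:2]-a;t=q@u;w=abs(q@np.array([-u[1],u[0]]))
for k in np.arange(-.1,1.0,.05):
    s=(t>k)&(t<k+.05)&(w<.15); print(round(k,2),P[s,2].max().round(3) if s.any() else None,end="; ")
s=(P[:,0]>.1)&(P[:,0]<.45)&(P[:,1]<-.35)&(P[:,2]>.08);print();print(P[s].min(0),P[s].max(0))
E
```

```text
-0.1 0.008; -0.05 0.324; 0.0 0.008; 0.05 0.008; 0.1 0.01; 0.15 0.01; 0.2 0.009; 0.25 0.01; 0.3 0.01; 0.35 0.009; 0.4 0.598; 0.45 0.593; 0.5 0.169; 0.55 0.167; 0.6 0.009; 0.65 0.009; 0.7 0.008; 0.75 0.056; 0.8 0.168; 0.85 0.167; 0.9 0.055; 0.95 0.052; 
[ 0.14995419 -0.69898801  0.08001899] [ 0.4499916  -0.48771649  0.32447936]
```

```bash
python3 -m inch '[[-1,0,-0.05,-0.03,0,0,0],[-1,0,-0.11,-0.06,0,0,0],[-1,0.02,-0.17,-0.06,0,0,0],[-1,0.06,-0.21,-0.06,0,0,0],[-1,0.11,-0.25,-0.06,0,0,0],[-1,0.16,-0.28,-0.06,0,0,0],[-1,0.2,-0.32,-0.06,0,0,0],[-1,0.25,-0.36,-0.06,0,0,0],[-1,0.3,-0.39,-0.06,0,0,0],[-1,0.35,-0.43,-0.06,0,0,0]]' 50
```

```text
clock: 1.35
tcp_pos: [0.3742, -0.0596, 0.2655]
ee_rot: [0.001, 0.993, 0.117, 0.0]
ft_force: [1.1, -0.9, 1.4]
width: 0.0942
```

```bash
python3 -m inch '[[-1,0.04,-0.03,0,0,0,0],[-1,0.08,-0.065,0,0,0,0],[-1,0.12,-0.1,0,0,0,0],[-1,0.16,-0.13,0,0,0,0],[-1,0.2,-0.165,0,0,0,0],[-1,0.233,-0.191,0,0,0,0],[-1,0.233,-0.191,0,0,0,0],[-1,0.233,-0.191,0,0,0,0]]'
python3 - <<'E'
from h import *
s=ctrl.sense();im,d=ctrl.get_image("wrist");cv2.imwrite("pics/w1.png",im[...,::-1])
print(s["tcp_pos"],s["ee_rot"],s["qpos"],s["ft_force"],s["torque"])
m=orange(im);_,lab,st,ce=cv2.connectedComponentsWithStats(m)
q=s["ee_rot"];A=R.from_quat([q[1],q[2],q[3],q[0]]).as_matrix()
for i in range(1,len(st)):
    if st[i,4]<400: continue
    ct=cv2.findContours((lab==i).astype(np.uint8),0,1)[0][0].reshape(-1,2)
    P=onplane("wrist",ct,.162,s);cc,r=cv2.minEnclosingCircle(P[:,:2].astype(np.float32))
    C=cloud("wrist",d,lab==i,s);t=C[abs(C[:,2]-.162)<.005]
    print(st[i],ce[i].round(1),np.round(cc,4),round(r,4),"hz",np.median(C[:,2]).round(4), t.mean(0).round(4) if len(t) else"", ((t.min(0)+t.max(0))/2).round(4) if len(t) else "", (t.max(0)-t.min(0)).round(4) if len(t) else "")
    if len(t): print("tool delta",(A.T@(np.r_[cc,.162]-s["tcp_pos"])).round(4))
E
```

```text
clock: 2.35
tcp_pos: [0.5547, 0.1781, 0.2648]
ee_rot: [0.0, 0.993, 0.117, -0.001]
ft_force: [-0.4, 1.0, -0.3]
width: 0.0942
[0.55473998 0.17806938 0.2648064 ] [ 4.26616744e-04  9.93165874e-01  1.16706224e-01 -1.01074004e-03] [ 1.91677821e-01  2.62632006e-01  1.37831369e+00 -7.01604006e-04
  1.50272650e+00  1.52857687e+00] [-0.41935458  1.04703019 -0.30674092] [ 0.00501766  0.02458915 -0.04760046]
[ 277  186   57   70 3133] [306.3 221.3] [0.5628 0.1867] 0.026 hz 0.161 [0.5617 0.189  0.161 ] [0.5622 0.1889 0.1603] [0.0477 0.0381 0.0064]
tool delta [ 0.0101 -0.0066  0.1028]
```

View pics/w1.png

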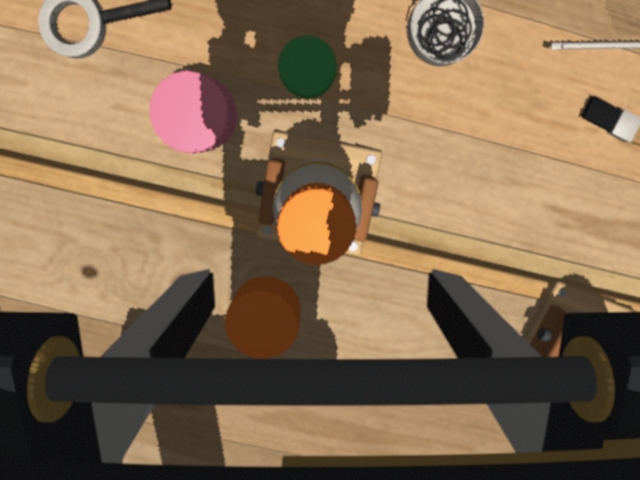

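The wrist view shows the target cap centred near (317,224), partly in the gripper's shadow, so my mask only caught its lit half. I'll widen the mask to include the shadowed part.

```bash
cat >>h.py <<'E'
def cap(n="wrist",zt=.162,save=None):
    s=ctrl.sense();im,d=ctrl.get_image(n)
    if save: cv2.imwrite(save,im[...,::-1])
    m=cv2.inRange(cv2.cvtColor(im,cv2.COLOR_RGB2HSV),(3,165,40),(18,255,255))
    m=cv2.morphologyEx(m,cv2.MORPH_OPEN,np.ones((5,5)));_,lab,st,ce=cv2.connectedComponentsWithStats(m)
    q=s["ee_rot"];A=R.from_quat([q[1],q[2],q[3],q[0]]).as_matrix()
    print("tcp",np.round(s["tcp_pos"],4),"f",np.round(s["ft_force"],1),"w",s["width"])
    for i in range(1,len(st)):
        if st[i,4]<400: continue
        ct=cv2.findContours((lab==i).astype(np.uint8),0,1)[0][0]
        (u,v),r=cv2.minEnclosingCircle(ct);e=cv2.fitEllipse(ct)
        C=cloud(n,d,lab==i,s)
        for c in((u,v),e[0]):
            p=onplane(n,c,zt,s)[0];print(st[i],np.round(c,1),round(r,1),"medz",np.median(C[:,2]).round(4),p.round(4),"tool",(A.T@(p-s["tcp_pos"])).round(4))
E
python3 -c "
from h import *
cap()"
```

```text
tcp [0.5547 0.1777 0.2652] f [ 0.1  0.3 -0.3] w 0.0938436618522567
[ 277  184   78   80 4871] [315.2 223.2] 40.3 medz 0.161 [0.5621 0.1829 0.162 ] tool [ 0.0086 -0.0033  0.1032]
[ 277  184   78   80 4871] [315.5 223.7] 40.3 medz 0.161 [0.5618 0.1826 0.162 ] tool [ 0.0082 -0.0031  0.1032]
[ 225  277   75   81 4815] [263.6 316.9] 41.2 medz 0.0464 [0.4881 0.2028 0.162 ] tool [-0.0588 -0.0398  0.1032]
[ 225  277   75   81 4815] [263.1 317.3] 41.2 medz 0.0464 [0.4877 0.2031 0.162 ] tool [-0.0591 -0.0402  0.1032]
```

```bash
python3 - <<'E'
from h import *
z=np.load("top0.npz")
for n in("wrist","top"):
    if n=="top": s=None;im,d=z["im"],z["d"]
    else: s=ctrl.sense();im,d=ctrl.get_image(n)
    m=cv2.inRange(cv2.cvtColor(im,cv2.COLOR_RGB2HSV),(3,150,40),(18,255,255))
    v,u=np.nonzero((m>0)&(d>0));o,r=ray(n,np.c_[u,v],s);C=o+r*d[v,u][:,None]
    for k in(.150,.155,.158):
        t=C[(C[:,2]>k)&(C[:,2]<.175)];cc,rr=cv2.minEnclosingCircle(t[:,:2].astype(np.float32))
        print(n,k,len(t),np.median(t,0).round(4),t.mean(0).round(4),np.round(cc,4),round(rr,4),np.sqrt(4*np.var(t[:,0])),np.sqrt(4*np.var(t[:,1])))
E
```

```text
wrist 0.15 4767 [0.5611 0.1823 0.161 ] [0.561  0.1823 0.1608] [0.5598 0.1819] 0.0271 0.026781390937489172 0.02602620995677117
wrist 0.155 4716 [0.5609 0.1823 0.161 ] [0.5608 0.1823 0.1609] [0.5598 0.1819] 0.0271 0.026530643812118008 0.02603810843706052
wrist 0.158 4621 [0.5606 0.1821 0.161 ] [0.5605 0.1821 0.161 ] [0.56   0.1818] 0.0265 0.026165583073336232 0.025897752894719354
top 0.15 505 [0.5573 0.1797 0.1616] [0.5586 0.1753 0.1614] [ 0.6807 -0.1931] 0.42 0.04688233083552686 0.12148921945404026
top 0.155 492 [0.5577 0.1804 0.1617] [0.5588 0.1757 0.1617] [ 0.6807 -0.1931] 0.42 0.04725111635955564 0.12296227991870314
top 0.158 464 [0.5578 0.1809 0.1618] [0.558  0.1792 0.1619] [ 0.6807 -0.1931] 0.42 0.034962865912228844 0.07646038049395786
```

```bash
python3 -m inch '[[-1,0.005,-0.0026,0.03,0,0,0],[-1,0.005,-0.0026,0.07,0,0,0],[-1,0.005,-0.0026,0.1,0,0,0],[-1,0.005,-0.0026,0.12,0,0,0],[-1,0.005,-0.0026,0.132,0,0,0],[-1,0.005,-0.0026,0.132,0,0,0],[-1,0.005,-0.0026,0.132,0,0,0]]'
python3 - <<'E'
from h import *
cap(save="pics/w2.png")
E
```

```text
clock: 3.38
tcp_pos: [0.5605, 0.1822, 0.1345]
ee_rot: [-0.0, 0.993, 0.116, 0.001]
ft_force: [0.1, -0.6, 0.3]
width: 0.0942
tcp [0.5605 0.1822 0.1345] f [ 0.1 -0.6  0.3] w 0.09421190044010841
[  214   233   175   127 14069] [295.9 313.6] 92.7 medz 0.1609 [0.5594 0.1911 0.162 ] tool [ 0.0011 -0.0089 -0.0275]
[  214   233   175   127 14069] [312.4 305.2] 92.7 medz 0.1609 [0.5641 0.1859 0.162 ] tool [ 0.0045 -0.0027 -0.0275]
[ 191  405  103   50 4108] [242.  411.5] 51.2 medz 0.0467 [0.5126 0.203  0.162 ] tool [-0.0417 -0.0313 -0.0276]
[ 191  405  103   50 4108] [242.6 426.6] 51.2 medz 0.0467 [0.5056 0.2015 0.162 ] tool [-0.0489 -0.0315 -0.0276]
```

View pics/w2.png

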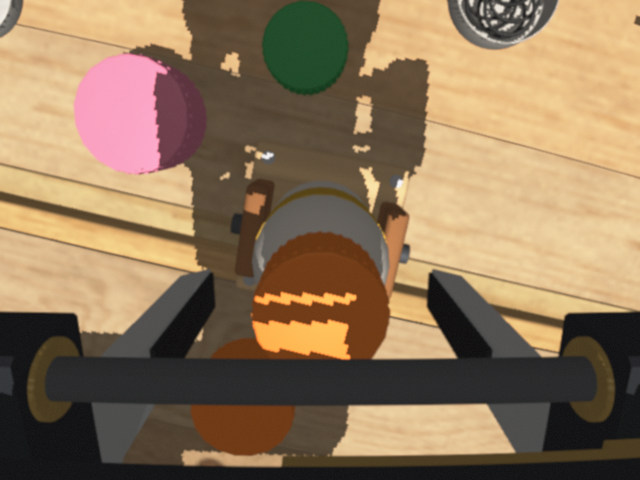

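The cap is centred between the fingers: its top face spans u 253–389, so the middle is 321 against the optical centre at 320.5. I'll close the gripper on it.

```bash
python3 -m inch '[[1,0,0,0,0,0,0],[1,0,0,0,0,0,0],[1,0,0,0,0,0,0],[1,0,0,0,0,0,0],[1,0,0,0,0,0,0],[1,0,0,0,0,0,0]]' 50
```

```text
clock: 4.18
tcp_pos: [0.5598, 0.1821, 0.1334]
ee_rot: [0.0, 0.993, 0.117, 0.0]
ft_force: [-0.9, -0.2, 0.1]
width: 0.0526
```

```bash
python3 -m inch '[[1,0,0,0.002,0,0,0],[1,0,0,0.004,0,0,0],[1,0,0,0.006,0,0,0],[1,0,0,0.006,0,0,0],[1,0,0,0.006,0,0,0]]' 60
python3 - <<'E'
from plant import ctrl
s=ctrl.sense();print(s["tcp_pos"],s["ft_force"],s["torque"],s["width"],s["qpos"])
E
```

```text
clock: 4.8
tcp_pos: [0.5599, 0.1821, 0.1283]
ee_rot: [0.0, 0.993, 0.117, 0.0]
ft_force: [-2.0, -1.6, 7.6]
width: 0.0523
[0.55987127 0.18213527 0.12834116] [-2.02867245 -1.58988855  7.55993662] [-0.2570374   0.37057442  0.00989538] 0.05234473509911549 [ 1.96610384e-01  3.47656437e-01  1.59735927e+00 -3.91988408e-04
  1.19593530e+00  1.53366130e+00]
```

```bash
python3 -m inch '[[1,0,0,0.0013,0,0,0],[1,0,0,0.0013,0,0,0],[1,0,0,0.0013,0,0,-1],[1,0,0,0.0013,0,0,-2],[1,0,0,0.0013,0,0,-3],[1,0,0,0.0013,0,0,-3]]' 60
python3 - <<'E'
from plant import ctrl
s=ctrl.sense();print(s["tcp_pos"],s["ft_force"],s["torque"],s["width"],s["qpos"])
E
```

```text
clock: 5.55
tcp_pos: [0.5608, 0.1828, 0.1276]
ee_rot: [-0.0, 0.963, 0.271, 0.002]
ft_force: [-0.9, 0.7, 6.4]
width: 0.0521
[0.56083562 0.18275265 0.12755934] [-0.89120602  0.71110375  6.43745341] [ 0.02629024  0.21526762 -0.01699337] 0.05207697858016488 [1.96767924e-01 3.48443803e-01 1.59823414e+00 5.03121534e-04
 1.19181083e+00 1.21890901e+00]
```

```bash
python3 -m inch '[[1,0,0,0.0008,0,0,0],[1,0,0,0.0008,0,0,-1],[1,0,0,0.0008,0,0,-2],[1,0,0,0.0008,0,0,-3],[1,0,0,0.0008,0,0,-3]]' 60
python3 - <<'E'
from plant import ctrl
s=ctrl.sense();print(s["tcp_pos"],s["ft_force"],s["torque"],s["width"],s["qpos"])
E
```

```text
clock: 6.18
tcp_pos: [0.5611, 0.183, 0.127]
ee_rot: [0.0, 0.908, 0.418, 0.002]
ft_force: [-0.3, 0.9, 8.0]
width: 0.0522
[0.56112987 0.18300164 0.12696239] [-0.26910224  0.86162309  8.00855958] [-0.02853715  0.13886266  0.06135415] 0.052230916702400994 [1.96887961e-01 3.48988108e-01 1.59899183e+00 8.24525984e-04
 1.18974486e+00 9.04753091e-01]
```

```bash
python3 -m inch '[[1,0,0,0,0,0,-1],[1,0,0,0,0,0,-2],[1,0,0,0,0,0,-3],[1,0,0,0,0,0,-4],[1,0,0,0,0,0,-5.2],[1,0,0,0,0,0,-5.2],[1,0,0,0,0,0,-5.2]]' 60
python3 - <<'E'
from h import *
s=ctrl.sense();print(s["tcp_pos"],s["ft_force"],s["torque"],s["width"],s["qpos"])
cap(save="pics/w3.png")
E
```

```text
clock: 7.05
tcp_pos: [0.5611, 0.1831, 0.127]
ee_rot: [0.001, 0.763, 0.647, 0.002]
ft_force: [-0.6, 0.9, 8.8]
width: 0.0522
[0.56109666 0.18308235 0.1269565 ] [-0.55424125  0.86970417  8.79220386] [0.10360982 0.06886522 0.02045453] 0.052213099812747285 [1.96944323e-01 3.48984778e-01 1.59901310e+00 9.69738564e-04
 1.18974513e+00 3.60794019e-01]
tcp [0.5611 0.1831 0.127 ] f [-0.6  0.9  8.8] w 0.052213099812747285
[   43   176   136   119 12472] [110.4 231.5] 67.6 medz 0.0464 [0.4952 0.2286 0.162 ] tool [ 0.0342 -0.0723 -0.0352]
[   43   176   136   119 12472] [110.1 233.7] 67.6 medz 0.0464 [0.4949 0.2278 0.162 ] tool [ 0.0334 -0.0725 -0.0352]
[  251   233   140   126 14450] [320.  304.4] 72.6 medz 0.1545 [0.5623 0.1905 0.162 ] tool [ 0.0076  0.0001 -0.035 ]
[  251   233   140   126 14450] [320.4 300.7] 72.6 medz 0.1545 [0.5627 0.1919 0.162 ] tool [ 0.0091  0.0002 -0.035 ]
```

View pics/w3.png

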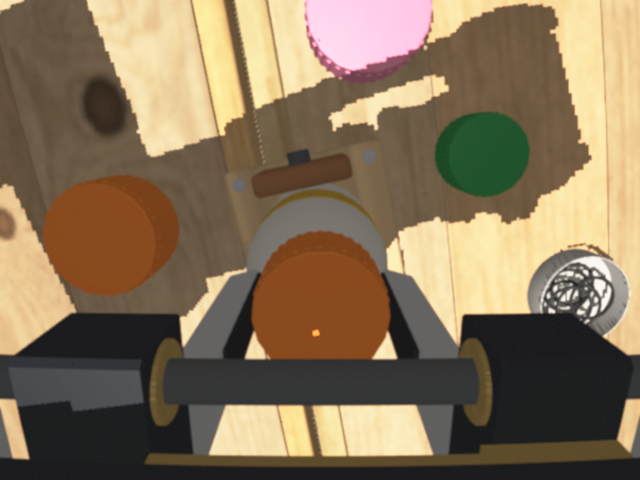

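The cap is down 6.5 mm (top at 0.1545 m), turned 67° with almost no twist torque, and still gripped at (320,300). I'll lift slowly and watch the force.

```bash
python3 -m inch '[[1,0,0,-0.003,0,0,0],[1,0,0,-0.006,0,0,0],[1,0,0,-0.009,0,0,0],[1,0,0,-0.012,0,0,0],[1,0,0,-0.012,0,0,0]]' 60
python3 - <<'E'
from plant import ctrl
s=ctrl.sense();print(s["tcp_pos"],s["ft_force"],s["torque"],s["width"])
E
```

```text
clock: 7.72
tcp_pos: [0.5592, 0.182, 0.1368]
ee_rot: [-0.0, 0.763, 0.647, -0.001]
ft_force: [0.4, -0.2, -0.6]
width: 0.0522
[0.55924069 0.18202944 0.13678888] [ 0.44779629 -0.18094424 -0.55667314] [-0.04943543 -0.05663136  0.05423294] 0.052238548801392344
```

```bash
python3 -m inch '[[1,0,0,-0.006,0,0,0],[1,0,0,-0.014,0,0,0],[1,0,0,-0.024,0,0,0],[1,0,0,-0.034,0,0,0],[1,0,0,-0.044,0,0,0],[1,0,0,-0.053,0,0,0],[1,0,0,-0.0605,0,0,0],[1,0,0,-0.0605,0,0,0],[1,0,0,-0.0605,0,0,0]]' 60
python3 - <<'E'
from h import *
s=ctrl.sense();print(s["tcp_pos"],s["ft_force"],s["torque"],s["width"])
cap(save="pics/w4.png")
im,d=ctrl.get_image("scene");cv2.imwrite("pics/s4.png",im[...,::-1]);cv2.imwrite("pics/s4c.png",cv2.resize(im[140:360,150:350],(600,600*220//200))[:600,:,::-1])
np.savez("s4.npz",im=im,d=d)
im,d=ctrl.get_image("top");cv2.imwrite("pics/t4.png",im[...,::-1]);np.savez("t4.npz",im=im,d=d)
E
```

```text
clock: 8.85
tcp_pos: [0.5596, 0.1822, 0.1975]
ee_rot: [-0.0, 0.763, 0.647, -0.0]
ft_force: [-0.6, -0.5, -0.8]
width: 0.0522
[0.55956231 0.18223252 0.19754087] [-0.59040096 -0.52039668 -0.78816215] [-0.07229261 -0.04982395 -0.05229756] 0.05216037022006755
tcp [0.5596 0.1822 0.1975] f [-0.6 -0.5 -0.8] w 0.05216037022006755
[ 101  166  105   95 7827] [153.  211.5] 52.8 medz 0.0465 [0.4806 0.2241 0.162 ] tool [ 0.0284 -0.0848  0.0356]
[ 101  166  105   95 7827] [152.6 212.5] 52.8 medz 0.0465 [0.4802 0.2237 0.162 ] tool [ 0.0279 -0.085   0.0356]
[  251   232   140   127 14428] [320.5 304.2] 72.4 medz 0.2251 [0.5563 0.1611 0.162 ] tool [-0.0214  0.0003  0.0355]
[  251   232   140   127 14428] [320.3 300.5] 72.4 medz 0.2251 [0.5566 0.1631 0.162 ] tool [-0.0193  0.0002  0.0355]
```

View pics/s4c.png

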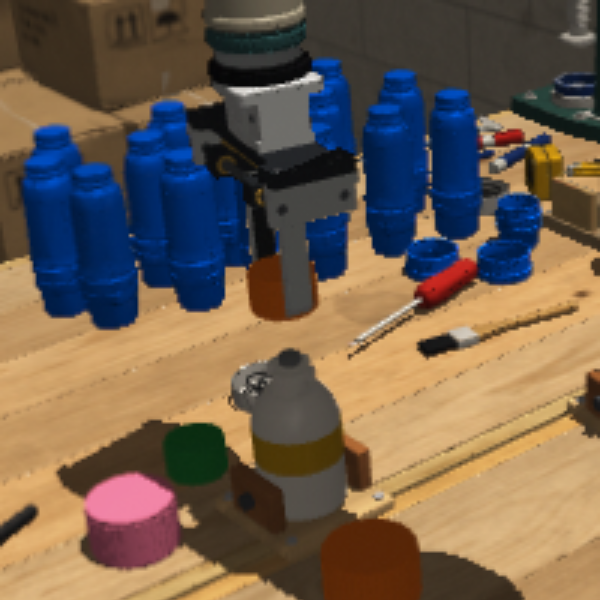

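View pics/w4.png

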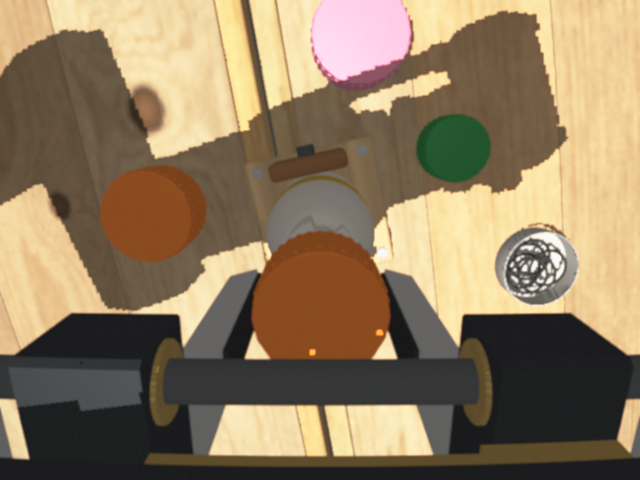

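View pics/t4.png

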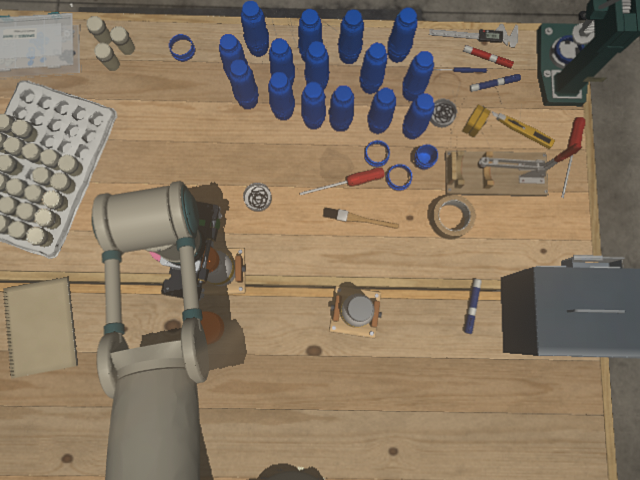

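The scene crop shows the open neck at (290,360), with the cap held level above it at (283,290). The wrist view shows the cap still square in the jaws at (320,300). In the top view the other items are where they started. The cap's top is at 0.226 m, which puts the rim at 0.192 m, 50 mm above the mouth. I'll let the arm settle briefly, then hand in.

```bash
python3 -m inch '[[1,0,0,0,0,0,0],[1,0,0,0,0,0,0],[1,0,0,0,0,0,0]]' 60 && python3 -c "
from plant import ctrl
s=ctrl.sense();print(s['width'],s['ft_force'],abs(s['qvel']).max());print(ctrl.close_job())"
```

```text
clock: 9.38
tcp_pos: [0.5598, 0.1823, 0.1978]
ee_rot: [0.0, 0.763, 0.647, -0.0]
ft_force: [-0.9, -0.4, -1.0]
width: 0.0524
0.05236768779671853 [-0.86717067 -0.44186091 -1.00943046] 0.0016302891495539335
the job is handed in; nothing more can be done
None
```

The cleaner bottle is open and the job is handed in at 9.4 s. The orange cap is held level above the mouth with about 50 mm clear below it.

- **Steps:** I gripped the cap at 50–60 N and pressed it down about 6.5 mm, with 6–9 N pushing back. I then turned it 67° counter-clockwise with almost no twist resistance and lifted it straight off without resistance.
- **Last checks:** The cap's rim is at about 0.192 m and the mouth is at 0.142 m. The finger opening is 52.4 mm, so the cap is still in the grip, and the outside force is about 1 N. The camera views show the neck open, and the grey-capped bottle and the loose items I could see had not moved.
- **Disagreements:** The camera estimates of the cap's centre differed by 3–5 mm before the grasp. Centring in the wrist view and low side forces on closing (under 1 N) settled it. I took the mouth's position from where the cap sat, so it is good to about 2–3 mm. The force reading dipped to 6.4 N early in the twist, so I pressed about 1 mm deeper before finishing the turn.

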